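# Index the drip boom by one hole

### The job

The drip boom on the painting table is locked by a spring index pin. With a fingertip hooked through the pin's pull ring, lift the pin, swing the boom one hole so that the drip cup at its far end moves towards the round canvas (not the square one), and let the pin spring fully down into that next hole. Nothing is to be picked up: do not touch the wet canvases, and leave the bottle, the jar and the brush where they are.

Things in the scene. Friction and masses are not known exactly. Their poses are not given: they have to be found in the camera images.
- index_base: Bolted-down grey base slab 235 x 220 mm, 10 mm thick, under the drip boom. Origin: on the boom's vertical pivot axis at table height; x points from the index plate across the pivot towards the drip cup's side, y to the left of that, z up. Position and yaw differ from start to start.
- middle_hole (a point): Middle hole of the aluminium index plate, at the plate's top face, 72 mm above the table, on the base's -x axis. Five through holes of 16 mm lie on a 150 mm radius about the pivot, 20 degrees (0.349 rad, 52 mm) apart. The plate is 12 mm thick, 85 x 220 mm.
- boom (a joint): Swing of the boom about the pivot, rad; 0 = in the middle hole, along the base's x; positive = anticlockwise from above (cup to the base's +y, ring to -y). Next holes at +0.349 and -0.349, stops at +-0.72. Starts locked at 0 with about 0.02 rad of play; friction 0.25 N m, so it stays where it is left.
- pivot_top (a point): Top of the boom's pivot bolt, on the pivot axis, 108 mm above the table. The boom is a steel flat bar 36 mm wide, its top face 88 mm above the table, reaching 172 mm from the pivot on the ring's side and 143 mm on the cup's side; the white drip cup on that end (68 mm across, rim 145 mm above the table) has its axis 170 mm from the pivot.
- pin (a joint): Lift of the spring index pin (10 mm, round nose) on the boom, m; 0 = fully down in a hole, up to the stop at 0.030. Clear of the plate from 0.012 up; let go between holes it rests on the plate at about 0.012 and drops when the boom comes within some 3 mm of a hole. The spring pushes down with about 5.5 N at 0 and 8 N at 0.020.
- ring_centre (a point): Centre of the steel pull ring fixed on the pin's top: opening 50 mm, wire 6 mm. It leans 55 degrees from upright, its top towards the pivot, so a finger tilted 30 to 40 degrees from vertical, its tip towards the pivot, passes straight through and its upper side, moved towards the pivot against the top edge, then lifts it. Pin down: centre 152 mm and top edge 171 mm above the table, 127 mm from the pivot axis. Site axes are the boom's, not tilted.
- housing_top (a point): Top of the pin's round housing on the boom, 24 mm thick, on the pin's axis 150 mm from the pivot, 125 mm above the table. The ring's lowest point sits above it on the pin; beyond the ring towards the pivot the space above the boom is free.
- round_canvas: Round wet canvas, 160 mm across, 18 mm thick, fixed on the table on one side (left or right) of the boom; origin at the centre of its underside. The cup must move towards it: if it lies on the base's +y side the boom must go to +0.349, otherwise to -0.349.
- square_canvas: Square wet canvas, 160 x 160 mm, 18 mm thick, fixed on the table on the other side of the boom; origin at the centre of its underside.
- paint_bottle: Blue upright paint bottle, 60 mm across, 170 mm tall, loose; origin at the centre of its foot. A bystander.
- medium_jar: Clear glass jar with a steel lid, 68 mm across, 85 mm tall, loose; origin at the centre of its foot. A bystander.
- brush: Loose brush lying flat along its own x axis, about 20 cm long; origin on the table under its middle. A bystander.
Things that resemble listed ones, but are neither listed nor needed, are in the scene too. What is shaped like the round_canvas but purple is not meant.

How it is judged:
On the way:
1. the fingers hold the pin, by its ring, lifted clear of the index plate while still over its starting hole or leaving it (value of joint pin above 0.0125 m and contact force between the fingers and pin above 1 N and value of joint boom between -0.2 and 0.2 rad), for 0.1 s.
At the end, for the whole second after the job is handed in: The boom rests (under 0.02 rad/s) in the neighbouring hole on the side that brings the drip cup nearer to the round canvas (joint within 0.04 rad of +-0.349) and the pin is down to within 4 mm (value of joint pin below 0.004 m and ((y of round_canvas in the frame of index_base above 0 m and value of joint boom between 0.309 and 0.389 rad) or (y of round_canvas in the frame of index_base below 0 m and value of joint boom between -0.389 and -0.309 rad)) and velocity of joint boom between -0.02 and 0.02 rad/s); the robot touches nothing.
It fails at once if the boom is forced round with the pin still in the plate (value of joint pin below 0.008 m and (value of joint boom between 0.1 and 0.25 rad or value of joint boom between -0.25 and -0.1 rad)).
It fails at once if a wet canvas is touched (contact force between any of the fingers, the arm and round_canvas above 0.3 N or contact force between any of the fingers, the arm and square_canvas above 0.3 N).
It fails at once if the paint bottle is moved by more than 2 cm, lifted or tipped (distance of paint_bottle from where it was at the start of the episode above 0.02 m or angle between paint_bottle's own z axis and vertical above 0.25 rad).
It fails at once if the glass jar is moved by more than 2 cm, lifted or tipped (distance of medium_jar from where it was at the start of the episode above 0.02 m or angle between medium_jar's own z axis and vertical above 0.25 rad).
It fails at once if the brush is moved by more than 2 cm, lifted or tipped (distance of brush from where it was at the start of the episode above 0.02 m).
It also fails if it takes over 45 s, if anything falls off the work surface, if the arm or the gripper's body presses on something with over 40 N, if the wrist force passes 120 N, or if a joint passes its speed limit or range.

### The arm

A 7-joint arm with a two-finger parallel gripper is mounted at the origin on the work surface. World frame = base frame: x ahead of the robot, y to its left, z up, the work surface at z = 0. Lengths are in m, angles in rad, forces in N, time in s.
With the tool pointing down it reaches from about 0.425 to 0.875 m from the base axis. Payload 4.7 kg.
Tool frame: the origin (TCP) lies at the very end of the fingers, on their centre line; the grasp point (between the pads) lies 19 mm behind it; z points along the fingers, y is the line along which they close (so a half turn about z gives the same grasp; the last joint's range is limited). The gripper opens to 87 mm and grips with 3 to 60 N. Pads are 19 mm wide; open, the fingers measure 117 mm over their backs; the gripper's body (75 mm by 190 mm) begins 51 mm behind the grasp point.
Start: joints at [-1.328, 0.321, -0.07, 1.45, 0.023, 1.371, -0.057], TCP at [0.147, 0.633, 0.184] pointing down, gripper open.
Joint ranges: [-2.86, 2.86], [-0.3, 2.09], [-1.38, 1.24], [0.06, 2.45], [-1.56, 4.7], [0.09, 2.05], [-2.69, 2.69]. Speed limits (rad/s): [2.57, 2.57, 3.14, 3.14, 3.14, 3.14, 3.14].

### API

Orientations are given as a unit quaternion [x, y, z, w].
In Python, from station import get_obs, grab_frame, sign_off gives the robot as it stands. The module is installed in compiled form; this text tells all that it offers.
- The arm moves only by the tool servo_tool, never from a script. Its argument "series" is a list of rows, each an object with "slide": the shift along the world's x, y, z in m, a list of three; "yaw": the turn about the world's z in degrees; "claw": the finger opening in m, from 0 to 0.087. In form: [{"slide": [x, y, z], "yaw": yaw, "claw": claw}, ...]. A call has 1 to 10 rows; each row shifts and turns the commanded pose from where the row before left it; what a row does not reach is not made up. A row lasts 1/8 s, in which the tool goes at most 62.5 mm and 10.7 degrees, less where a joint would pass 70% of its speed; a pose out of reach is approached as far as the arm can. A call with a gripper value outside its range is refused whole. The fingers move at their own pace and stop on an object; "force" is the grip in N (left out, the last holds). Time passes only in rows, so rows that do not move let the fingers close. It gives the time, the measured TCP pose, the force, the opening and the grip force at its end, in the units of the state.
- get_obs(): the state, without advancing time (a new reading comes with each control period).
- grab_frame(name): name is "scene" or "top"; returns a dict with "frame" (400x640x3 uint8, red, green, blue), "vertical_fov" (degrees; the focal length in pixels is half the picture's height over the tangent of half this angle, whatever the lens; pixels are square), "cx", "cy" (the principal point, pixels), "origin" and "attitude" of the camera in the world. Camera axes: x right, y up, looking along -z (the intrinsics and any distortion apply to the point x, -y, -z); pixel columns grow to the right and rows downward; lengths in m; the calibration is good to about 2 mm. A picture is of the moment at which its call begins. There is no depth.
- sign_off(): hands the job in; it is judged then, once.
The state is a dict: "time_s": time; "joint_positions": joint angles; "joint_vel": joint speeds; "tau": joint torques, N m; "ee_pos": TCP position; "ee_rot": TCP orientation; "ft_force": force on the tool from outside, world axes, zero at the start; "ft_torque": the same for the moment, N m; "finger_gap": finger opening in m; "grip_force": force on a finger pad.
Only numpy, scipy, OpenCV 4.12 (cv2) and the standard library are available. Lean on these libraries where they do the work, as an engineer would, in place of code of your own. Each camera call takes 0.05 s, during which the arm holds its last target. There are 200 camera calls.

## Working session

There is one attempt and no reset: what is moved stays moved. The work goes in short steps, Python scripts to look and compute and a tool call to move; the robot and the scene stay as the last step left them, time stands still between calls to the robot, and variables do not carry over. Pictures are saved under pics/ and viewed, at most 10 in all, crops included, and the job is handed in when it is done.

Besides the shell and the picture viewer there is one more tool, called in YAML: its name, and indented under it one key for each argument. servo_tool: Moves the arm, as the interface text tells. Its arguments: {"type":"object","properties":{"series":{"type":"array"},"force":{"type":"number"}},"required":["series"]}

```bash
mkdir -p pics; cat > h.py <<'E'
import numpy as np, cv2
from station import get_obs, grab_frame, sign_off
from scipy.spatial.transform import Rotation as R
def shot(n,fn):
    f=grab_frame(n); cv2.imwrite('pics/'+fn,f['frame'][:,:,::-1]); return f
def rot(f):
    a=np.array(f['attitude']); return a if a.shape==(3,3) else R.from_quat(a).as_matrix()
def K(f):
    fl=200/np.tan(np.radians(f['vertical_fov'])/2); return fl
def ray(f,u,v,z):
    fl=K(f); d=rot(f)@np.array([(u-f['cx'])/fl,-(v-f['cy'])/fl,-1]); o=np.array(f['origin'])
    return o+d*(z-o[2])/d[2]
def proj(f,p):
    c=rot(f).T@(np.array(p)-np.array(f['origin'])); fl=K(f)
    return f['cx']+fl*c[0]/-c[2], f['cy']-fl*c[1]/-c[2]
E
python3 - <<'E'
from h import *
for n in('scene','top'):
    f=shot(n,n+'0.png'); print({k:v for k,v in f.items() if k!='frame'})
print(get_obs())
E
```

```text
{'vertical_fov': 46.64418007207545, 'cx': 324.0686926982648, 'cy': 190.65003932965251, 'origin': array([ 1.43534474, -0.47751965,  0.87075995]), 'attitude': array([0.37950157, 0.24835358, 0.503474  , 0.73539988])}
{'vertical_fov': 45.133857026156036, 'cx': 317.85003661682583, 'cy': 207.42906838023123, 'origin': array([ 0.36592945, -0.0640662 ,  1.73357857]), 'attitude': array([-0.01675018,  0.02634201,  0.70961165, -0.70390116])}
{'time_s': 0.1, 'joint_positions': array([-1.32787671,  0.32173524, -0.07005957,  1.45155051,  0.02261062,
        1.37081917, -0.05694377]), 'joint_vel': array([ 0.00065634, -0.00097582,  0.00091395, -0.00260928,  0.00023058,
        0.00172392, -0.00014317]), 'tau': array([-6.57928649e-04, -4.92569053e+01, -4.05933447e-01, -3.13399208e+01,
       -6.41677575e-02,  3.94299324e-02,  5.96572954e-05]), 'ee_pos': array([0.14738051, 0.63248863, 0.18328086]), 'ee_rot': array([ 1.14179068e-01,  9.93459811e-01, -8.62022080e-04, -4.22456205e-05]), 'ft_force': array([-0.13379847,  0.71532244, -0.00185239]), 'ft_torque': array([ 0.01962347, -0.03132802,  0.00415258]), 'grip_force': 0.0, 'finger_gap': 0.08722375326681156}
```

View pics/scene0.png

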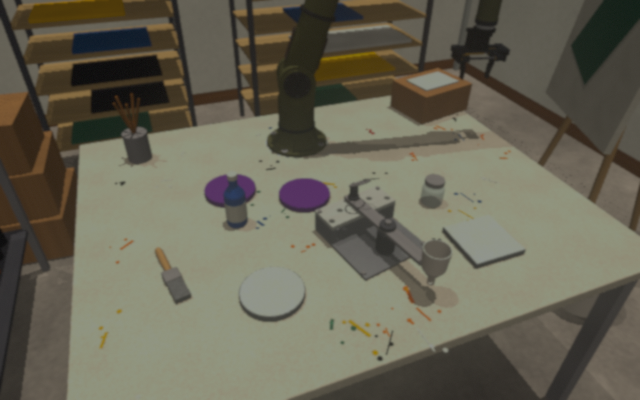

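View pics/top0.png

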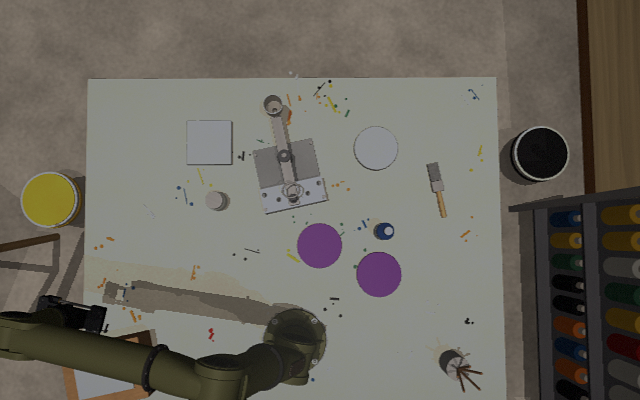

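The top view (up is +x, left is +y) shows the pivot near (285,155), the ring near (293,191) and the cup near (273,104). The round white canvas at (376,148) is on the base's -y side, so the boom goes to -0.349. The tool only yaws and can't tilt, so I'll pinch the ring's top wire with one finger through the ring. Next I'll take closer crops.

```bash
python3 - <<'E'
from h import *
a=cv2.imread('pics/top0.png')[85:225,235:345]; b=cv2.imread('pics/scene0.png')[175:285,305:465]
a=cv2.resize(a,None,fx=4,fy=4,interpolation=3)*1; b=cv2.resize(b,None,fx=2,fy=2,interpolation=3)
b=cv2.convertScaleAbs(b,alpha=1.8)
o=np.zeros((560,440+325,3),np.uint8); o[:,:440]=a; o[:220,445:765]=b; cv2.imwrite('pics/c0.png',o)
E
```

```text
(no output)
```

View pics/c0.png

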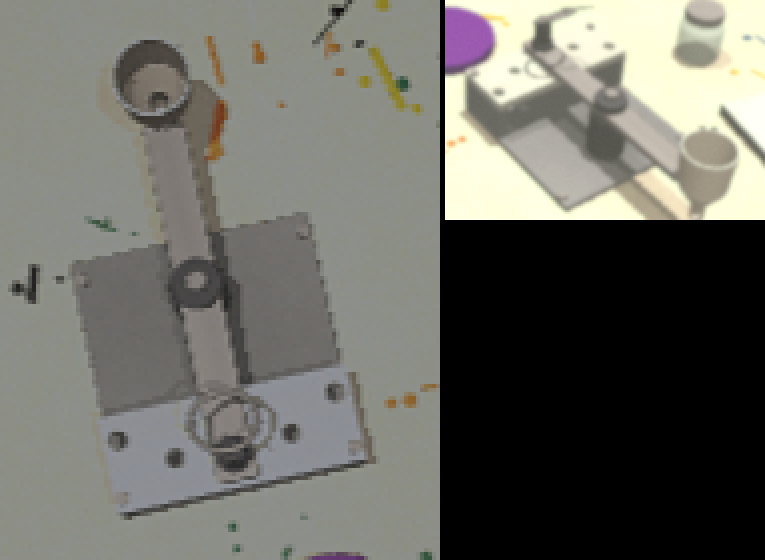

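```bash
cat > fit.py <<'E'
from h import *
from scipy.optimize import least_squares
f=grab_frame('top')
pts=[((197,281),0,0,.108),((151,79),.170,0,.145),((231,422),-.127,0,.152)]
for (p,k) in zip([(335,391),(291,432),(175,458),(118,440)],[2,1,-1,-2]):
    # hole index sign: hole at angle pi+k*20deg ; right side is -y => positive k
    a=np.pi+k*np.radians(20); pts.append((p,.15*np.cos(a),.15*np.sin(a),.072))
W=lambda q,x,y,z:[q[0]+np.cos(q[2])*x-np.sin(q[2])*y,q[1]+np.sin(q[2])*x+np.cos(q[2])*y,z]
px=np.array([[p[0]/4+235,p[1]/4+85] for p,*_ in pts])-.375
def r(q): return (np.array([proj(f,W(q,*t[1:])) for t in pts])-px).ravel()
s=least_squares(r,[.6,.1,.2],loss='soft_l1'); q=s.x
print(q,np.degrees(q[2])); print(r(q).reshape(-1,2).round(2))
for n,t in dict(ring=(-.127,0,.152),wire=(-.104,0,.168)).items(): print(n,W(q,*t))
print('wire target',W(q,-.104*np.cos(.349),.104*np.sin(.349),.168))
for n,p,z in (('round',(376,148),.018),('jar',(217,201),.085),('bottle',(384,231),.17),('tcp',(95,310),.18)): print(n,ray(f,*p,z))
g=grab_frame('scene')
for t in ((0,0,.108),(.17,0,.145),(-.127,0,.152)): print(proj(g,W(q,*t)))
o=get_obs(); print(proj(g,[0,0,0]),R.from_quat(o['ee_rot']).as_matrix().round(3))
E
python3 fit.py
```

```text
[0.64520253 0.0278401  0.21247892] 12.17414549536911
[[-0.08 -0.01]
 [-0.14 -0.55]
 [-1.05 -0.26]
 [ 0.3   0.32]
 [ 0.25  0.19]
 [ 0.29  0.13]
 [ 0.18  0.14]]
ring [np.float64(0.5210586160000144), np.float64(0.001057868052273852), 0.152]
wire [np.float64(0.5435413725486566), np.float64(0.00590819360572753), 0.168]
wire target [np.float64(0.542170204476103), np.float64(0.04199422926943141), 0.168]
round [ 0.68354983 -0.29924678  0.018     ]
jar [0.49116626 0.25842853 0.085     ]
bottle [ 0.38283646 -0.30014411  0.17      ]
tcp [0.13997371 0.62448948 0.18      ]
(np.float64(387.92920795496457), np.float64(220.4369406577704))
(np.float64(437.7786202138309), np.float64(248.0628576766092))
(np.float64(359.0325815376352), np.float64(182.5633838113738))
(np.float64(296.84626311142245), np.float64(140.73321987886288)) [[-0.974  0.227 -0.   ]
 [ 0.227  0.974 -0.001]
 [-0.    -0.001 -1.   ]]
```

servo_tool:
  series:
    - {"slide":[0.01,-0.016,0.02],"yaw":-3.25,"claw":0.03}
    - {"slide":[0.02,-0.0314,0.02],"yaw":-3.25,"claw":0.03}
    - {"slide":[0.02,-0.0314,0.02],"yaw":-3.25,"claw":0.03}
    - {"slide":[0.02,-0.0314,0.02],"yaw":-3.25,"claw":0.03}
    - {"slide":[0.02,-0.0314,0.02],"yaw":-3.25,"claw":0.03}
    - {"slide":[0.02,-0.0314,0],"yaw":-3.25,"claw":0.03}
    - {"slide":[0.02,-0.0314,0],"yaw":-3.25,"claw":0.03}
    - {"slide":[0.02,-0.0314,0],"yaw":-3.25,"claw":0.03}
    - {"slide":[0.02,-0.0314,0],"yaw":-3.25,"claw":0.03}
    - {"slide":[0.02,-0.0314,0],"yaw":-3.25,"claw":0.03}
  force: 40

```text
time_s: 1.45
ee_pos: [0.3387, 0.3323, 0.2842]
ee_rot: [0.389, 0.921, -0.0, 0.0]
ft_force: [0.1, -0.5, -0.2]
finger_gap: 0.0302
grip_force: 0.0
```

servo_tool:
  series:
    - {"slide":[0.02,-0.033,0],"yaw":-3.25,"claw":0.03}
    - {"slide":[0.02,-0.033,0],"yaw":-3.25,"claw":0.03}
    - {"slide":[0.02,-0.033,0],"yaw":-3.25,"claw":0.03}
    - {"slide":[0.02,-0.033,0],"yaw":-3.25,"claw":0.03}
    - {"slide":[0.02,-0.033,0],"yaw":-3.25,"claw":0.03}
    - {"slide":[0.02,-0.033,0],"yaw":-3.25,"claw":0.03}
    - {"slide":[0.02,-0.033,0],"yaw":-3.25,"claw":0.03}
    - {"slide":[0.02,-0.033,-0.02],"yaw":-3.25,"claw":0.03}
    - {"slide":[0.02,-0.033,-0.02],"yaw":-3.25,"claw":0.03}
    - {"slide":[0.026,-0.0325,-0.02],"yaw":-3.25,"claw":0.03}

```text
time_s: 2.7
ee_pos: [0.5438, 0.0025, 0.2239]
ee_rot: [0.631, 0.775, 0.0, 0.0]
ft_force: [0.4, 0.6, 0.2]
finger_gap: 0.0296
grip_force: 0.0
```

servo_tool:
  series:
    - {"slide":[0,0,0],"yaw":0,"claw":0.03}
    - {"slide":[0,0,0],"yaw":0,"claw":0.03}

```text
time_s: 2.95
ee_pos: [0.5432, 0.0048, 0.2244]
ee_rot: [0.63, 0.776, -0.0, -0.0]
ft_force: [-0.0, 0.5, 0.7]
finger_gap: 0.0299
grip_force: 0.0
```

```bash
python3 - <<'E'
from h import *
o=get_obs(); print(o['ee_pos'],R.from_quat(o['ee_rot']).as_matrix().round(3)[:,1],o['joint_positions'].round(2))
f=shot('scene','s1.png')
b=cv2.imread('pics/s1.png')[90:270,270:470]; cv2.imwrite('pics/s1c.png',cv2.convertScaleAbs(cv2.resize(b,None,fx=3,fy=3,interpolation=3),alpha=1.6))
E
```

```text
[0.5431948  0.00482903 0.22435218] [ 0.979  0.206 -0.   ] [-0.66  0.07  0.64  1.68 -0.05  1.4   0.19]
```

View pics/s1c.png

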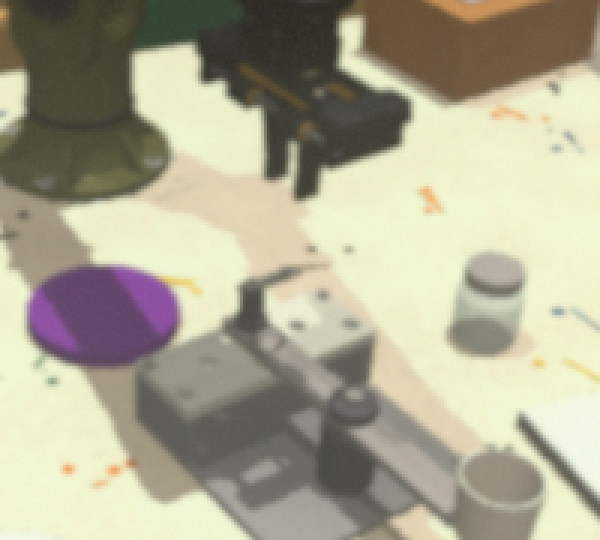

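The fingers, with tips at about (275,178) and (307,196) in the crop, hang straight above the edge-on ring, which spans (258–330, 265–285). I'm descending with one finger inside the ring.

servo_tool:
  series:
    - {"slide":[0,0,-0.015],"yaw":0,"claw":0.03}
    - {"slide":[0,0,-0.015],"yaw":0,"claw":0.03}
    - {"slide":[0,0,-0.012],"yaw":0,"claw":0.03}
    - {"slide":[0,0,-0.01],"yaw":0,"claw":0.03}
    - {"slide":[0,0,-0.01],"yaw":0,"claw":0.03}
    - {"slide":[0,0,-0.008],"yaw":0,"claw":0.03}
    - {"slide":[0,0,-0.004],"yaw":0,"claw":0.03}
    - {"slide":[0,0,0],"yaw":0,"claw":0.03}

```text
time_s: 4.0
ee_pos: [0.5434, 0.005, 0.1501]
ee_rot: [0.63, 0.777, -0.0, -0.0]
ft_force: [0.4, -0.7, -0.7]
finger_gap: 0.0296
grip_force: 0.0
```

```bash
python3 - <<'E'
from h import *
o=get_obs(); print(o['ee_pos'],o['ft_force'])
f=shot('scene','s2.png')
b=cv2.imread('pics/s2.png')[130:250,310:430]; cv2.imwrite('pics/s2c.png',cv2.convertScaleAbs(cv2.resize(b,None,fx=4,fy=4,interpolation=3),alpha=2))
E
```

```text
[0.54340971 0.00495141 0.15012425] [ 0.38330261 -0.74350091 -0.72070462]
```

View pics/s2c.png

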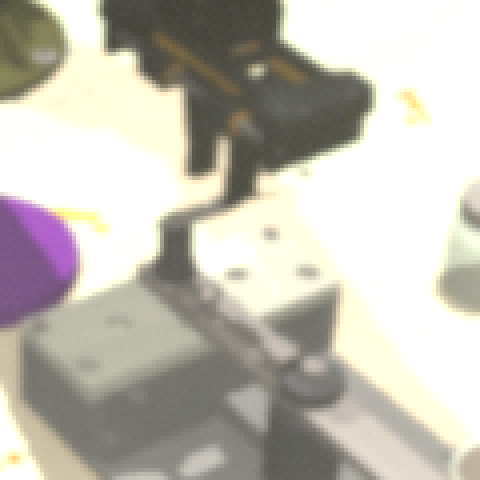

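```bash
python3 - <<'E'
from h import *
f=grab_frame('scene')
c=np.array([.5434,.005]);d=np.array([.979,.206])
P=lambda p:(np.array(proj(f,p))-[310,130])*4
for n,s in (('in0',-.015),('in1',-.03),('out0',.015),('out1',.03)):
  for z in(.15,.168,.22): print(n,z,P([*(c+d*s),z]).round())
pv=np.array([.6452,.0278]);u=np.array([np.cos(.2125),np.sin(.2125)]);v=np.array([-u[1],u[0]])
for a in range(0,360,45):
  t=np.radians(a); r=.127-.028*np.cos(t)*np.sin(np.radians(55)); print('ring',a,P([*(pv-u*r+v*.028*np.sin(t)),.152+.028*np.cos(t)*np.cos(np.radians(55))]).round())
print('housing',P([*(pv-u*.15),.125]),'pivot',P([*pv,.108]))
E
```

```text
in0 0.15 [202. 219.]
in0 0.168 [204. 197.]
in0 0.22 [209. 131.]
in1 0.15 [189. 208.]
in1 0.168 [190. 186.]
in1 0.22 [195. 120.]
out0 0.15 [229. 241.]
out0 0.168 [231. 219.]
out0 0.22 [237. 152.]
out1 0.15 [243. 252.]
out1 0.168 [246. 230.]
out1 0.22 [252. 163.]
ring 0 [219. 207.]
ring 45 [235. 199.]
ring 90 [229. 198.]
ring 135 [204. 203.]
ring 180 [174. 213.]
ring 225 [157. 221.]
ring 270 [163. 223.]
ring 315 [188. 217.]
housing [173.51157785 226.07665076] pivot [311.65977637 361.75939691]
```

```bash
python3 - <<'E'
from h import *
s=[cv2.imread(f'pics/{n}.png') for n in('scene0','s2')]
t=shot('top','t2.png')['frame'][:,:,::-1]
c=[cv2.resize(i[155:205,335:385],(390,390),interpolation=0) for i in s]
o=np.zeros((390,790,3),np.uint8);o[:,:390]=c[0];o[:,400:]=c[1]
cv2.imwrite('pics/c2.png',cv2.convertScaleAbs(o,alpha=1.25))
E
```

```text
(no output)
```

View pics/c2.png

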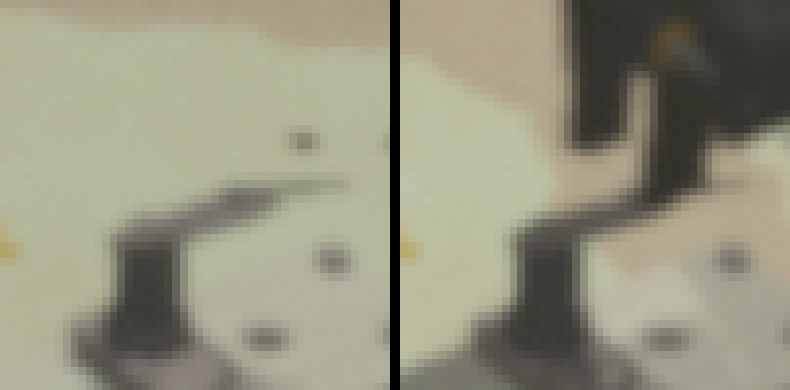

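The black fingertips show about 10 px higher than the reported TCP would put them: they're at (361,174) and (370,181), against a predicted (359,183) and (369,192). I'll check this in the top view.

```bash
python3 - <<'E'
from h import *
b=cv2.imread('pics/t2.png')[90:260,200:370]; b=cv2.resize(b,None,fx=3.5,fy=3.5,interpolation=3)
cv2.imwrite('pics/t2c.png',cv2.convertScaleAbs(b,alpha=1.3))
f=grab_frame('top')
for z in(.15,.22,.3,.4): print(z,(np.array(proj(f,[.5434,.005,z]))-[200,90])*3.5)
E
```

```text
0.15 [315.41165236 326.20581076]
0.22 [311.98403013 317.58188787]
0.3 [307.65967109 306.70176852]
0.4 [301.52997899 291.27941782]
```

View pics/t2c.png

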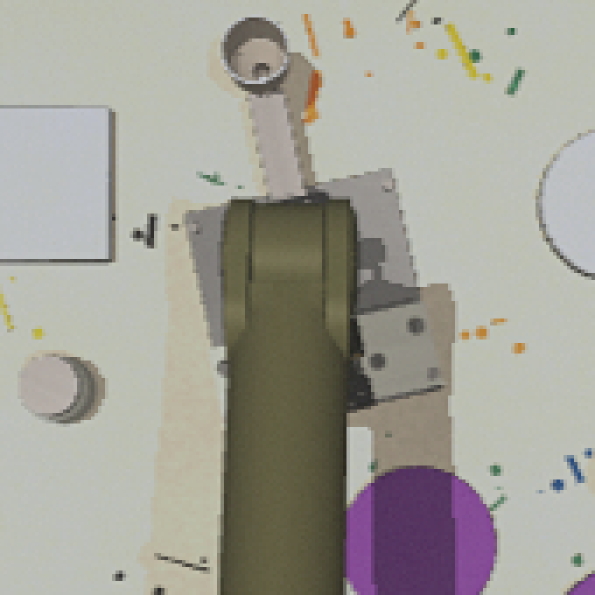

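The top view shows nothing unusual; the arm hides the ring. A gentle close will show whether the wire is between the pads.

servo_tool:
  series:
    - {"slide":[0,0,0],"yaw":0,"claw":0.0}
    - {"slide":[0,0,0],"yaw":0,"claw":0.0}
    - {"slide":[0,0,0],"yaw":0,"claw":0.0}
    - {"slide":[0,0,0],"yaw":0,"claw":0.0}
  force: 8

```text
time_s: 4.7
ee_pos: [0.5435, 0.005, 0.1503]
ee_rot: [0.63, 0.777, 0.0, 0.0]
ft_force: [-0.4, 0.0, 0.1]
finger_gap: 0.0019
grip_force: 0.0
```

```bash
python3 - <<'E'
from h import *
f=grab_frame('scene'); g=grab_frame('top')
for z in (.184,.254): print([np.round(proj(h,[.147,.633,z])) for h in(f,g)])
E
```

```text
[array([472.,  87.]), array([ 92., 308.])]
[array([476.,  68.]), array([ 81., 311.])]
```

The fingers closed on nothing, which agrees with the picture: the real tips are about 30 mm above the reported TCP. I'll reopen and go down in steps, watching the force.

servo_tool:
  series:
    - {"slide":[0,0,0],"yaw":0,"claw":0.03}
    - {"slide":[0,0,0],"yaw":0,"claw":0.03}
    - {"slide":[0,0,-0.005],"yaw":0,"claw":0.03}
    - {"slide":[0,0,-0.005],"yaw":0,"claw":0.03}
    - {"slide":[0,0,-0.005],"yaw":0,"claw":0.03}
    - {"slide":[0,0,0],"yaw":0,"claw":0.03}

```text
time_s: 5.55
ee_pos: [0.543, 0.0049, 0.1346]
ee_rot: [0.63, 0.777, -0.0, -0.0]
ft_force: [-0.2, -0.4, -1.0]
finger_gap: 0.0299
grip_force: 0.0
```

```bash
python3 - <<'E'
from h import *
f=shot('scene','s3.png'); o=get_obs(); print(o['ee_pos'],o['ft_force'],o['finger_gap'])
s=[cv2.imread(f'pics/{n}.png') for n in('s2','s3')]
c=[cv2.resize(i[155:205,335:385],(390,390),interpolation=0) for i in s]
o=np.zeros((390,790,3),np.uint8);o[:,:390]=c[0];o[:,400:]=c[1]
cv2.imwrite('pics/c3.png',cv2.convertScaleAbs(o,alpha=1.25))
E
```

```text
[0.5432557  0.00494005 0.13497619] [ 0.7299791  -0.06724259 -0.51017451] 0.029920867623762417
```

View pics/c3.png

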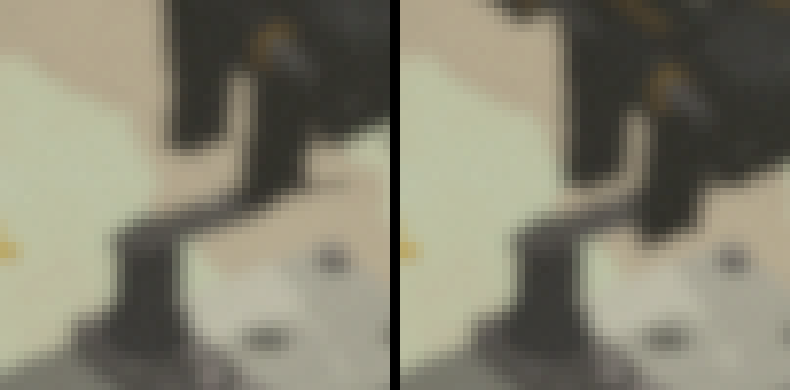

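servo_tool:
  series:
    - {"slide":[0,0,-0.005],"yaw":0,"claw":0.03}
    - {"slide":[0,0,-0.005],"yaw":0,"claw":0.03}
    - {"slide":[0,0,-0.005],"yaw":0,"claw":0.03}
    - {"slide":[0,0,0],"yaw":0,"claw":0.03}

```text
time_s: 6.1
ee_pos: [0.543, 0.0049, 0.1197]
ee_rot: [0.63, 0.777, -0.0, -0.0]
ft_force: [-0.1, -0.5, 0.3]
finger_gap: 0.03
grip_force: 0.0
```

servo_tool:
  series:
    - {"slide":[0,0,0],"yaw":0,"claw":0.0}
    - {"slide":[0,0,0],"yaw":0,"claw":0.0}
    - {"slide":[0,0,0],"yaw":0,"claw":0.0}
  force: 8

```text
time_s: 6.48
ee_pos: [0.5424, 0.0046, 0.1202]
ee_rot: [0.63, 0.777, -0.001, -0.001]
ft_force: [-6.5, -2.1, 3.6]
finger_gap: 0.008
grip_force: 3.3
```

The wire is caught: the gap stopped at 8 mm. I'll ease the side load and grip firmly.

servo_tool:
  series:
    - {"slide":[-0.002,0,0],"yaw":0,"claw":0.0}
    - {"slide":[0,0,0],"yaw":0,"claw":0.0}
    - {"slide":[0,0,0],"yaw":0,"claw":0.0}
  force: 50

```text
time_s: 6.85
ee_pos: [0.5425, 0.0043, 0.1204]
ee_rot: [0.63, 0.776, 0.0, 0.001]
ft_force: [4.2, -2.4, -3.7]
finger_gap: 0.0049
grip_force: 47.2
```

servo_tool:
  series:
    - {"slide":[0,0,0.004],"yaw":0,"claw":0.0}
    - {"slide":[0,0,0.004],"yaw":0,"claw":0.0}
    - {"slide":[0,0,0.004],"yaw":0,"claw":0.0}
    - {"slide":[0,0,0.004],"yaw":0,"claw":0.0}
    - {"slide":[0,0,0.004],"yaw":0,"claw":0.0}
    - {"slide":[0,0,0],"yaw":0,"claw":0.0}
    - {"slide":[0,0,0],"yaw":0,"claw":0.0}

```text
time_s: 7.72
ee_pos: [0.5423, 0.0042, 0.1395]
ee_rot: [0.63, 0.776, 0.0, 0.001]
ft_force: [7.9, -3.2, -8.3]
finger_gap: 0.005
grip_force: 47.2
```

```bash
python3 - <<'E'
from h import *
f=shot('scene','s4.png'); o=get_obs(); print(o['ee_pos'],o['ft_force'],o['finger_gap'])
s=[cv2.imread(f'pics/{n}.png') for n in('s3','s4')]
c=[cv2.resize(i[155:205,335:385],(390,390),interpolation=0) for i in s]
o=np.zeros((390,790,3),np.uint8);o[:,:390]=c[0];o[:,400:]=c[1]
cv2.imwrite('pics/c4.png',cv2.convertScaleAbs(o,alpha=1.25))
E
```

```text
[0.54235006 0.00426394 0.13947583] [ 5.78439109 -2.54922953 -8.58773219] 0.004974963921712261
```

View pics/c4.png

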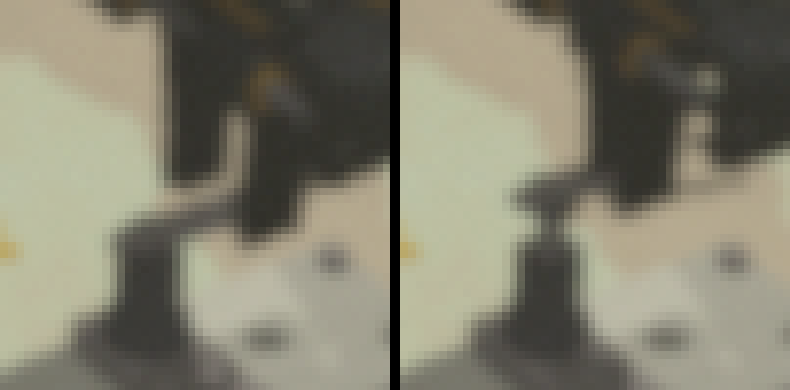

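The pin is lifted about 19 mm, and the 8.6 N downward force matches the spring. Next is the swing of -20° about the pivot.

servo_tool:
  series:
    - {"slide":[-0.00095,0.0045,0],"yaw":-2.5,"claw":0.0}
    - {"slide":[-0.00075,0.0045,0],"yaw":-2.5,"claw":0.0}
    - {"slide":[-0.0005,0.0046,0],"yaw":-2.5,"claw":0.0}
    - {"slide":[-0.0004,0.0046,0],"yaw":-2.5,"claw":0.0}
    - {"slide":[-0.0001,0.0046,0],"yaw":-2.5,"claw":0.0}
    - {"slide":[0.0001,0.0046,0],"yaw":-2.5,"claw":0.0}
    - {"slide":[0.0003,0.0046,0],"yaw":-2.5,"claw":0.0}
    - {"slide":[0.0005,0.0046,0],"yaw":-2.5,"claw":0.0}
    - {"slide":[0,0,0],"yaw":0,"claw":0.0}

```text
time_s: 8.9
ee_pos: [0.5398, 0.0391, 0.139]
ee_rot: [0.756, 0.655, -0.001, 0.001]
ft_force: [5.3, -5.1, -8.5]
finger_gap: 0.0049
grip_force: 47.2
```

```bash
cat > cup.py <<'E'
from h import *
from scipy.optimize import minimize_scalar
# boom angle from cup rim: compare ref cup patch in the top view rotated about pivot
f=shot('top','t_now.png'); a=cv2.imread('pics/top0.png'); b=cv2.imread('pics/t_now.png')
q=[.6452,.0278,.2125]
P=lambda j:np.array(proj(f,[q[0]+.17*np.cos(q[2]+j),q[1]+.17*np.sin(q[2]+j),.145]))
u,v=(272.4,104.4); t=a[int(v)-13:int(v)+14,int(u)-13:int(u)+14]
m=cv2.matchTemplate(b[60:160,240:340],t,cv2.TM_CCOEFF_NORMED); _,s,_,l=cv2.minMaxLoc(m)
y,x=l[1],l[0]
sub=lambda w:0.5*(w[0]-w[2])/(w[0]-2*w[1]+w[2])
dx,dy=sub(m[y,x-1:x+2]),sub(m[y-1:y+2,x])
c=np.array([x+dx+240+13+.4,y+dy+60+13+.4]); 
r=minimize_scalar(lambda j:np.sum((P(j)-c)**2),bounds=(-.8,.8),method='bounded'); print('score',s,'cup',c,'boom',r.x,'resid',r.fun**.5, 'ref0',P(0))
o=get_obs(); print(o['ee_pos'],o['ft_force'],o['ft_torque'],o['finger_gap'])
E
python3 cup.py
```

```text
score 0.8652299642562866 cup [288.9297  103.67468] boom -0.3316850906886606 resid 0.7018785264922911 ref0 [272.24989599 103.82565379]
[0.5398027  0.03912725 0.13904251] [ 5.50268145 -5.49139824 -8.77773678] [-1.1878294  -1.13166421 -0.41609984] 0.004886703279684706
```

servo_tool:
  series:
    - {"slide":[0.0002,0.002,-0.003],"yaw":-1,"claw":0.0}
    - {"slide":[0,0,-0.003],"yaw":0,"claw":0.0}
    - {"slide":[0,0,-0.003],"yaw":0,"claw":0.0}
    - {"slide":[0,0,0],"yaw":0,"claw":0.0}

```text
time_s: 9.45
ee_pos: [0.54, 0.0405, 0.1301]
ee_rot: [0.762, 0.648, -0.001, 0.002]
ft_force: [4.9, -5.5, -7.2]
finger_gap: 0.0049
grip_force: 47.2
```

```bash
python3 cup.py
```

```text
score 0.8621973395347595 cup [289.54315 103.8021 ] boom -0.34415319904669994 resid 0.7556937877572619 ref0 [272.24989599 103.82565379]
[0.53998106 0.0404748  0.13018736] [ 4.58249786 -5.74238728 -7.96883875] [-1.35754733 -1.02579573 -0.39378413] 0.004982767293504886
```

servo_tool:
  series:
    - {"slide":[0,0,-0.003],"yaw":0,"claw":0.0}
    - {"slide":[0,0,-0.003],"yaw":0,"claw":0.0}
    - {"slide":[0,0,0],"yaw":0,"claw":0.0}

```text
time_s: 9.88
ee_pos: [0.54, 0.0405, 0.1242]
ee_rot: [0.762, 0.648, -0.001, 0.002]
ft_force: [4.1, -5.8, -7.0]
finger_gap: 0.0049
grip_force: 47.2
```

```bash
python3 cup.py
```

```text
score 0.8628587126731873 cup [289.54135 103.79821] boom -0.34410781088206693 resid 0.7520574387322277 ref0 [272.24989599 103.82565379]
[0.53997146 0.04051646 0.12432541] [ 4.30412172 -5.84329892 -7.62068696] [-1.38908614 -0.98957142 -0.40252963] 0.005190569664135087
```

The pull is still downward at about 4 mm lift, so the pin is in the hole. I'll lower the rest of the way and release.

servo_tool:
  series:
    - {"slide":[0,0,-0.003],"yaw":0,"claw":0.0}
    - {"slide":[0,0,0],"yaw":0,"claw":0.0}
    - {"slide":[0,0,0],"yaw":0,"claw":0.03}
    - {"slide":[0,0,0],"yaw":0,"claw":0.03}
    - {"slide":[0,0,0],"yaw":0,"claw":0.03}
    - {"slide":[0,0,0],"yaw":0,"claw":0.03}

```text
time_s: 10.68
ee_pos: [0.5397, 0.0441, 0.1224]
ee_rot: [0.761, 0.649, -0.0, -0.0]
ft_force: [-0.8, 0.3, 0.2]
finger_gap: 0.0286
grip_force: 0.0
```

servo_tool:
  series:
    - {"slide":[0,0,0.006],"yaw":0,"claw":0.03}
    - {"slide":[0,0,0.008],"yaw":0,"claw":0.03}
    - {"slide":[0,0,0.01],"yaw":0,"claw":0.03}
    - {"slide":[0,0,0.015],"yaw":0,"claw":0.03}
    - {"slide":[0,0,0.02],"yaw":0,"claw":0.03}
    - {"slide":[0,0,0.03],"yaw":0,"claw":0.03}
    - {"slide":[0,0,0.03],"yaw":0,"claw":0.03}
    - {"slide":[0,0,0.02],"yaw":0,"claw":0.03}
    - {"slide":[0,0,0],"yaw":0,"claw":0.03}

```text
time_s: 11.8
ee_pos: [0.5411, 0.0436, 0.2636]
ee_rot: [0.761, 0.649, 0.002, 0.001]
ft_force: [-0.4, -0.2, 0.0]
finger_gap: 0.0297
grip_force: 0.0
```

```bash
python3 cup.py; python3 - <<'E'
from h import *
f=shot('scene','s5.png')
b=cv2.imread('pics/s5.png')[130:270,300:460]; cv2.imwrite('pics/s5c.png',cv2.convertScaleAbs(cv2.resize(b,None,fx=4.5,fy=4.2,interpolation=3),alpha=1.5))
q=[.6452,.0278,.2125-.349]
for n,r,z in(('housing',-.15,.125),('ringlow',-.15,.136),('ring',-.127,.152),('top',-.104,.168)):
  print(n,(np.array(proj(f,[q[0]+r*np.cos(q[2]),q[1]+r*np.sin(q[2]),z]))-[300,130])*[4.5,4.2])
E
```

```text
score 0.8626139163970947 cup [289.5406   103.801704] boom -0.34410138133476853 resid 0.7556195210516395 ref0 [272.24989599 103.82565379]
[0.54023685 0.04355772 0.26208985] [ 0.64136088 -0.25567592 -0.70853625] [-0.11157865  0.03754232 -0.01098915] 0.029745573196497378
housing [314.74695114 220.02127844]
ringlow [316.07691887 206.48256576]
ring [330.08598605 205.88183368]
top [344.71381558 205.25456805]
```

View pics/s5c.png

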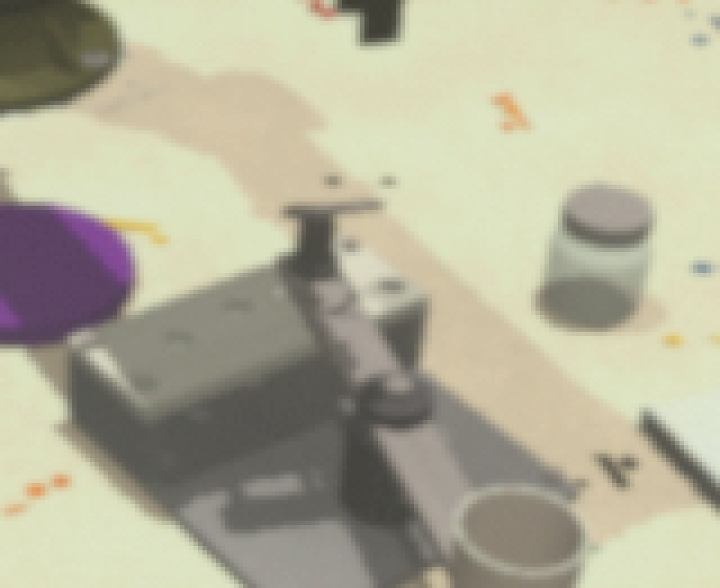

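The ring sits right on its housing at (330,207), where I predicted it for pin down at about (330,206). The boom is at about -0.344 rad and the gripper is clear, so I'm handing in.

```bash
python3 -c "
from station import sign_off
print(sign_off())"
```

```text
the job is handed in; nothing more can be done
None
```

I swung the boom one hole towards the round canvas, to about -0.344 rad, and the pin is down in that hole. The arm is clear of everything and the job is handed in; no verdict came back. The tool couldn't tilt to hook the ring, so I lifted the pin by pinching the ring's top wire with one finger through it.

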